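Tip the picture panel over onto the spraying board

ROBOT

A 7-joint arm with a two-finger parallel gripper is mounted at the origin on the work surface. World frame = base frame: x ahead of the robot, y to its left, z up, the work surface at z = 0. Lengths are in mm, angles in rad, forces in N, time in s.
With the tool pointing down it reaches from about 400 to 875 mm from the base axis. Payload 4.4 kg.
Tool frame: the origin (TCP) lies midway between the tips of the shut fingers; the grasp point (between the pads) lies ctrl.grip_depth behind it (ctrl.grip_depth is the distance from the TCP to the grasp point, in mm); z points along the fingers, y is the line along which they close (so a half turn about z gives the same grasp; the last joint's range is limited). The gripper opens to 85 mm and grips with 20 to 120 N. Pads are 22 mm wide; open, the fingers measure 114 mm over their backs; the gripper's body (76 mm by 85 mm) begins 54 mm behind the grasp point. The pads swing forward as they close: fully open they stand 13 mm farther back than shut.
Start: joints at [1.216, 0.628, 0.038, 1.517, -0.027, 0.996, -0.02], TCP at [185.149, -623.087, 231.313] pointing down, gripper open.
Joint ranges: [-3.06, 3.06], [-0.37, 2.12], [-1.25, 1.32], [0.18, 2.47], [-1.1, 4.24], [0.23, 1.98], [-2.94, 2.94]. Speed limits (rad/s): [2.57, 2.57, 3.14, 3.14, 3.14, 3.14, 3.14].

INTERFACE

Orientations are given as [roll, pitch, yaw] about the fixed x, y, z axes, in that order (R = Rz(yaw) Ry(pitch) Rx(roll)).
In Python, from cell import ctrl gives the robot as it stands.
- The arm moves only by the tool carry_out, never from a script. Its argument "deltas" is one flat list of numbers, 7 for each row, row after row: the turn, a rotation vector about the tool's x, y, z in degrees, then the shift along the tool's x, y, z in m, then the closure, from -1 (fully open) to 1 (shut). In form: [wx, wy, wz, dx, dy, dz, claw, wx, wy, wz, dx, dy, dz, claw, ...]. A call has 1 to 12 rows; each row shifts and turns the commanded pose from where the row before left it, along the tool's axes as they then stand; what a row does not reach is not made up. A row lasts 1/8 s, in which the tool goes at most 62.5 mm and 10.7 degrees, less where a joint would pass 70% of its speed; a pose out of reach is approached as far as the arm can. A call with a gripper value outside its range is refused whole. The fingers move at their own pace and stop on an object; the grip force is fixed at half the most. Time passes only in rows, so rows that do not move let the fingers close. It gives the time, the measured TCP pose, the force, the opening and the grip force at its end, in the units of the state.
- ctrl.read_state(): the state, without advancing time (a new reading comes with each control period).
- ctrl.get_image(name): name is "side" or "top"; returns the picture (480x640x3 uint8, red, green, blue); there is no depth.
- ctrl.calibration(name): a dict with "mtx" (3x3 intrinsics, pixels), "R" (3x3) and "t" (3): a world point X has camera coordinates R X + t. Camera axes: x right, y down, z forward; pixel columns grow to the right and rows downward; lengths in mm; the calibration is good to about 2 mm. A picture is of the moment at which its call begins. calibration takes no time and is no camera call.
- ctrl.finish_job(): hands the job in; it is judged then, once.
The state is a dict: "clock": time; "qpos": joint angles; "qd": joint speeds; "tau": joint torques, N m; "eef_pos": TCP position; "tool_rot": TCP orientation; "force": force on the tool from outside, world axes, zero at the start; "torque": the same for the moment, N m; "width": finger opening in mm; "gripper_force": force on a finger pad.
Only numpy, scipy, OpenCV 4.12 (cv2) and the standard library are available. Lean on these libraries where they do the work, as an engineer would, in place of code of your own. Each camera call takes 0.05 s, during which the arm holds its last target. There are 200 camera calls.

TASK

The picture panel lying on the table is to have its back sprayed. Without picking it up, push it with the fingertips against the near edge of the thick spraying board until it tips up on its edge and flips over onto the board, picture down; then push it on until the whole panel lies flat on the board with nothing overhanging the edge. Leave the cans, cups, tape and sanding block where they are.

Things in the scene. Friction and masses are not known exactly. Their poses are not given: they have to be found in the camera images.
- board: Thick grey spraying board with paint spatter, fixed flat on the table: 280 mm deep (x) by 640 mm wide (y), 18 mm thick. Origin: middle of its near lower edge, on the table; its x points away from the robot across the board, y along the near edge, z up. The upright 18 mm near edge is the wall to push against.
- panel: Wooden picture panel, 90 mm (x) by 120 mm (y), 12 mm thick, about 80 g: plywood, a dark white-bordered picture on its face, bare back. It starts loose on the bare table, face up, just in front of the board's near edge, x roughly towards the board. Origin: centre of the back (at first the underside); z points out of the face.
- panel_far_l (a point): Corner of the panel, half-way through its thickness: far edge at the start (towards the board), +y side of the panel.
- panel_far_r (a point): As panel_far_l, far edge, -y side.
- panel_near_l (a point): As panel_far_l, near edge at the start (towards the robot), +y side. The edge is plain square wood that grips fairly well: fingertips pressed level against it while the far edge bears on the board can carry it up an arc; once tipped up some 60 degrees, a plain push towards the board sends the panel over.
- panel_near_r (a point): As panel_far_l, near edge, -y side.
- can_a: Bystander: gold spray can, 65 mm across, 195 mm tall, standing on the left (+y) part of the board, loose. Origin: centre of its foot, z up.
- can_b: Bystander: silver spray can, 65 mm across, 195 mm tall, standing on the right part of the board, loose. Origin: centre of its foot.
- can_c: Bystander: gold spray can, 65 mm across, 195 mm tall, standing on the table to the right of the work, loose. Origin: centre of its foot.
- cup_a: Bystander: small white paint cup, 44 mm across, 30 mm tall, on the table to the left of the panel, loose. Origin: centre of its foot.
- cup_b: Bystander: small white paint cup, 44 mm across, 30 mm tall, on the far part of the board, loose. Origin: centre of its foot.
- tape: Bystander: roll of masking tape lying flat, 90 mm across, 24 mm tall, on the table at the left, loose. Origin: centre of its foot.
- block: Bystander: cork sanding block, 50 by 70 by 30 mm, on the table to the right of the panel, loose. Origin: centre of its underside.
There are look-alikes about, which are no part of the job. Several things look just like the panel: the one meant starts farthest from the robot's base.

How it is judged (in metres and radians):
On the way:
1. the panel is tipped up on its far edge against the board's near edge (angle between panel's own z axis and vertical between 0.7 and 1.75 rad and height (world z) of each of panel_far_l, panel_far_r below 0.03 m and x of each of panel_far_l, panel_far_r in the frame of board above -0.03 m), for 0.1 s.
At the end, for the whole second after the job is handed in: The panel lies flat (within 8 degrees) and picture down directly on the board, at rest, with all four corners over the board (3 mm of overhang allowed) (angle between panel's own z axis and vertical above 3 rad and height (world z) of panel between 0.027 and 0.034 m and linear speed of panel below 0.02 m/s and x of panel_far_l in the frame of board between -0.003 and 0.283 m and y of panel_far_l in the frame of board between -0.323 and 0.323 m and x of panel_far_r in the frame of board between -0.003 and 0.283 m and y of panel_far_r in the frame of board between -0.323 and 0.323 m and x of panel_near_l in the frame of board between -0.003 and 0.283 m and y of panel_near_l in the frame of board between -0.323 and 0.323 m and x of panel_near_r in the frame of board between -0.003 and 0.283 m and y of panel_near_r in the frame of board between -0.323 and 0.323 m); the robot touches nothing.
It fails at once if the panel is lifted: both its far and its near edge more than 50 mm above the table, or its middle above 80 mm (height (world z) of each of panel_far_l, panel_far_r, panel_near_l, panel_near_r above 0.05 m or height (world z) of panel above 0.08 m).
It fails at once if a bystander is moved by more than 25 mm or tipped by more than 25 degrees (distance of any of can_a, can_b, can_c, cup_a, cup_b, tape, block from where it was at the start of the episode above 0.025 m or angle between any of can_a, can_b, can_c, cup_a, cup_b, tape, block's own z axis and vertical above 0.44 rad).
It also fails if it takes over 59 s, if anything falls off the work surface, if the arm or the gripper's body presses on something with over 40 N, if the wrist force passes 120 N, or if a joint passes its speed limit or range.

## Working session

There is one attempt and no reset: what is moved stays moved. The work goes in short steps, Python scripts to look and compute and a tool call to move; the robot and the scene stay as the last step left them, time stands still between calls to the robot, and variables do not carry over. Pictures are saved under pics/ and viewed, at most 10 in all, crops included, and the job is handed in when it is done.

Besides the shell and the picture viewer there is one more tool, called as name(argument=value, ...) on one line, values as JSON. carry_out: Moves the arm, as the interface text tells. Its arguments: {"type":"object","properties":{"deltas":{"type":"array"}},"required":["deltas"]}

```bash
ls; mkdir -p pics; python3 - <<'E'
from cell import ctrl
import cv2
s=ctrl.read_state();print(s,ctrl.grip_depth)
for n in("top","side"):
    cv2.imwrite(f"pics/{n}0.png",ctrl.get_image(n)[:,:,::-1]);c=ctrl.calibration(n);print(n,c)
E
```

```text
pics
{'clock': 0.0, 'qpos': array([ 1.21618804,  0.62937547,  0.03841962,  1.51840425, -0.02700893,
        0.99627215, -0.02001383]), 'qd': array([-1.79779514e-03, -2.30054370e-05, -2.29101058e-04,  3.74223882e-04,
       -2.05796355e-03, -1.30056189e-04,  6.96350156e-04]), 'tau': array([-4.18785803e-04, -5.63397503e+01,  1.22619420e+00, -1.93448460e+01,
        1.10055532e-02,  1.04837763e-02, -1.23198923e-06]), 'eef_pos': array([ 184.98614455, -622.45376504,  230.35806347]), 'tool_rot': array([-3.13965068e+00,  7.23279146e-06,  2.88806843e-01]), 'force': array([-0.99379831,  1.29684121,  0.18936699]), 'torque': array([ 0.00465215,  0.03907298, -0.03453352]), 'gripper_force': 0.0, 'width': 85.41461779962523} 18.700000000000003
top {'mtx': array([[493.6728549 ,   0.        , 321.14187289],
       [  0.        , 493.6728549 , 237.56955099],
       [  0.        ,   0.        ,   1.        ]]), 'R': array([[-0.02961773, -0.99950763, -0.01035835],
       [-0.98460951,  0.03095883, -0.17200483],
       [ 0.17224082,  0.00510454, -0.98504165]]), 't': array([ 36.13988436, 532.74822162, 963.83793717])}
side {'mtx': array([[480.25600722,   0.        , 318.32808246],
       [  0.        , 480.25600722, 239.59627142],
       [  0.        ,   0.        ,   1.        ]]), 'R': array([[-0.95955388, -0.28111134, -0.01525692],
       [-0.15912847,  0.58628463, -0.79432265],
       [ 0.232238  , -0.75976757, -0.6073045 ]]), 't': array([ 534.09648599,  102.87520605, 1082.64483379])}
```

View pics/top0.png

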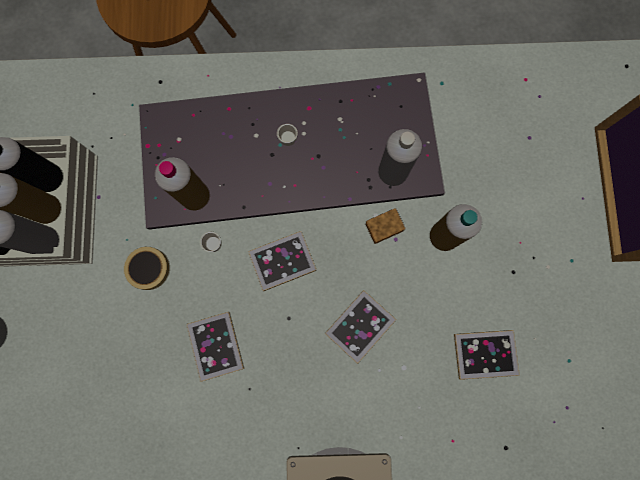

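View pics/side0.png

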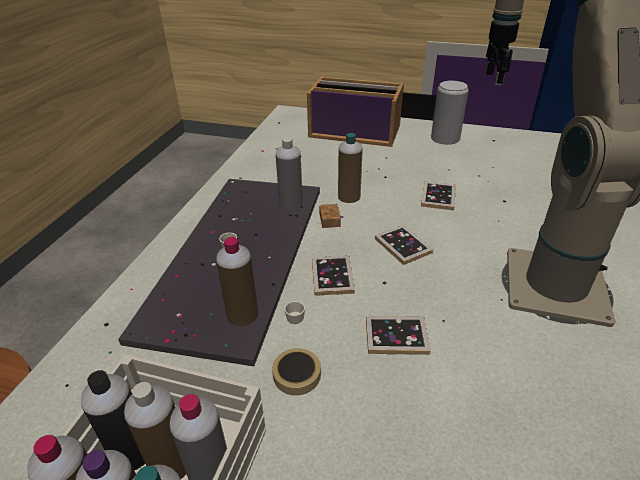

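The target panel is at about (283,262) in the top view. The board's near edge runs from (147,228) to (443,195), with the cup at (211,242) and the sanding block at (385,226). Next I'll measure the positions.

```bash
cat > h.py <<'E'
import cv2, numpy as np
from cell import ctrl
def ray(n,uv,z):
    c=ctrl.calibration(n);K,R,t=c["mtx"],c["R"],c["t"]
    uv=np.atleast_2d(np.float64(uv));d=(R.T@np.linalg.inv(K)@np.c_[uv,np.ones(len(uv))].T).T
    o=-R.T@t; return o+d*((z-o[2])/d[:,2])[:,None]
def proj(n,X):
    c=ctrl.calibration(n);p=(c["R"]@np.atleast_2d(X).T).T+c["t"];q=(c["mtx"]@p.T).T
    return q[:,:2]/q[:,2:]
E
python3 - <<'E'
from h import *
im=cv2.imread("pics/top0.png");lab=cv2.cvtColor(im,cv2.COLOR_BGR2LAB).astype(int)
for p in [(283,300),(290,200),(252,250),(258,270),(306,250)]: print(p,lab[p[1],p[0]])
m=((lab[:,:,1]>=128)).astype(np.uint8)*255
m=cv2.morphologyEx(m,cv2.MORPH_CLOSE,np.ones((7,7)));m=cv2.morphologyEx(m,cv2.MORPH_OPEN,np.ones((5,5)))
for c in cv2.findContours(m,cv2.RETR_EXTERNAL,cv2.CHAIN_APPROX_NONE)[0]:
    if cv2.contourArea(c)<300: continue
    r=cv2.minAreaRect(c);b=cv2.boxPoints(r);print(np.round(r[0]),np.round(r[1]),round(cv2.contourArea(c)));print(b.round(1).tolist(),ray("top",b,12)[:,:2].round(0).tolist())
print("board", ray("top",[[147,228],[443,195],[425,73],[140,105]],18).round(0).tolist())
for n,uv,z in [("cup_a",(211,239),30),("cup_b",(287,132),30),("block",(385,224),30),("tape",(147,267),24),("canA",(167,169),195),("canB",(408,140),195),("canC",(469,217),195)]: print(n,ray("top",uv,z).round(0))
cr=cv2.resize(im[180:320,200:480],None,fx=2.8,fy=2.8,interpolation=cv2.INTER_CUBIC);cv2.imwrite("pics/crop.png",cr)
E
```

```text
(283, 300) [140 125 132]
(290, 200) [ 80 132 129]
(252, 250) [129 131 133]
(258, 270) [136 130 126]
(306, 250) [134 130 125]
[339. 463.] [ 32. 104.] 2750
[[287.0, 447.0], [391.0, 447.0], [391.0, 479.0], [287.0, 479.0]] [[123.0, 100.0], [117.0, -105.0], [58.0, -102.0], [64.0, 101.0]]
[486. 354.] [46. 62.] 2676
[[453.6000061035156, 333.5], [515.5999755859375, 329.20001220703125], [518.7999877929688, 375.20001220703125], [456.79998779296875, 379.5]] [[332.0, -244.0], [337.0, -371.0], [246.0, -369.0], [242.0, -244.0]]
[214. 346.] [61. 45.] 2568
[[184.89999389648438, 322.6000061035156], [228.6999969482422, 311.20001220703125], [243.89999389648438, 369.8999938964844], [200.10000610351562, 381.29998779296875]] [[371.0, 306.0], [391.0, 216.0], [273.0, 184.0], [253.0, 273.0]]
[360. 326.] [45. 59.] 2516
[[323.79998779296875, 333.6000061035156], [362.8999938964844, 289.3999938964844], [396.6000061035156, 319.20001220703125], [357.5, 363.3999938964844]] [[340.0, 20.0], [428.0, -64.0], [365.0, -130.0], [279.0, -46.0]]
[146. 268.] [42. 44.] 1466
[[124.0, 247.0], [168.0, 247.0], [168.0, 289.0], [12
[... 1112 characters left out ...]
50.0]]
[288. 150.] [125. 300.] 36291
[[131.8000030517578, 104.9000015258789], [429.79998779296875, 70.5999984741211], [444.20001220703125, 195.10000610351562], [146.10000610351562, 229.39999389648438]] [[853.0, 433.0], [912.0, -235.0], [624.0, -246.0], [569.0, 392.0]]
[320.  30.] [ 59. 639.] 31268
[[-0.0, 0.0], [639.0, 0.0], [639.0, 59.0], [0.0, 59.0]] [[1124.0, 751.0], [1070.0, -725.0], [924.0, -705.0], [975.0, 739.0]]
board [[571.0, 388.0, 18.0], [622.0, -242.0, 18.0], [904.0, -222.0, 18.0], [849.0, 413.0, 18.0]]
cup_a [[541. 249.  30.]]
cup_b [[770.  87.  30.]]
block [[ 561. -114.   30.]]
tape [[487. 384.  24.]]
canA [[641. 291. 195.]]
canB [[ 681. -142.  195.]]
canC [[ 536. -240.  195.]]
```

View pics/crop.png

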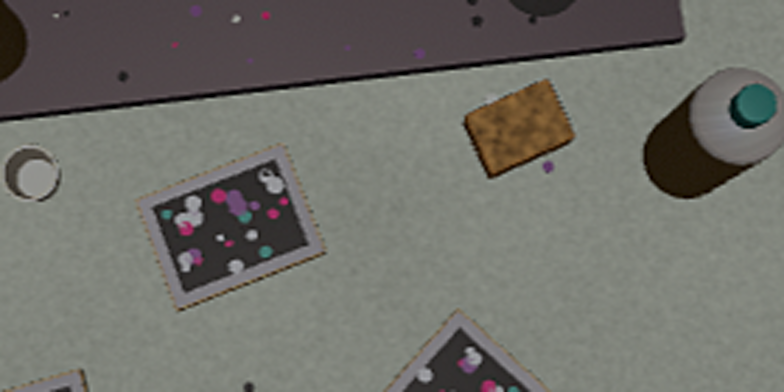

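The crop confirms the target panel: far edge from (137,200) to (285,145) and near edge from (180,310) to (325,252) in crop pixels. It is turned about 15° relative to the board. I'll travel high to a point behind its near edge.

carry_out(deltas=[0,0,0,0.045,-0.035,0,0,0,0,0,0.045,-0.035,0,0,0,0,0,0.045,-0.035,0,0,0,0,0,0.045,-0.035,0,0,0,0,0,0.045,-0.035,0,0,0,0,0,0.045,-0.035,0,0,0,0,0,0.045,-0.035,0,0,0,0,0,0.045,-0.035,0,0,0,0,0,0.01,-0.054,0,0,0,0,0,0.01,-0.054,0,0,0,0,0,0.01,-0.054,0,0,0,0,0,0.01,-0.054,0,0])

```text
clock: 1.6
eef_pos: [426.9, -32.0, 231.3]
tool_rot: [-3.142, -0.0, 0.289]
force: [0.1, 0.1, 1.0]
width: 42.7
gripper_force: 0.0
```

carry_out(deltas=[0,0,-3,0.01,-0.054,0,0,0,0,0,0.01,-0.054,0,0,0,0,0,0,0,0.03,0,0,0,0,0,0,0.03,0,0,0,0,0,0,0.03,0,0,0,0,0,0,0.02,0,0,0,0,0,0,0,0,0,0,0,0,0,0,0])

```text
clock: 2.6
eef_pos: [413.2, 75.2, 121.8]
tool_rot: [3.142, -0.001, 0.341]
force: [-0.2, -0.7, 0.2]
width: 42.4
gripper_force: 0.0
```

```bash
python3 - <<'E'
from h import *
s=ctrl.read_state();print(s["clock"],s["eef_pos"],s["tool_rot"],s["width"],s["force"])
cv2.imwrite("pics/side1.png",ctrl.get_image("side")[:,:,::-1])
cv2.imwrite("pics/side1c.png",cv2.resize(cv2.imread("pics/side1.png")[150:400,230:560],None,fx=2.4,fy=2.4))
E
```

```text
2.6 [413.23331121  75.18499788 121.78891715] [ 3.14151320e+00 -6.08806506e-04  3.41064256e-01] 42.41508062466609 [-0.17370572 -0.65507862  0.18831053]
```

View pics/side1c.png

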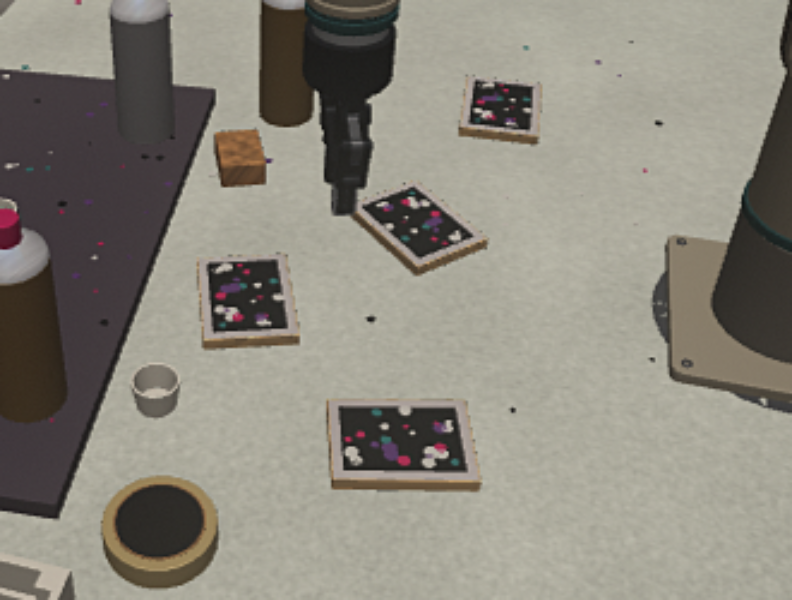

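The hand stands behind the panel, seen at (345,205) in the crop, and clear of the look-alikes. I'll lower the fingertips.

carry_out(deltas=[0,0,0,0,0,0.03,0,0,0,0,0,0,0.03,0,0,0,0,0,0,0.03,0,0,0,0,0,0,0.02,0,0,0,0,0,0,0.006,0,0,0,0,0,0,0.003,0,0,0,0,0,0,0,0])

```text
clock: 3.52
eef_pos: [410.1, 70.3, 24.3]
tool_rot: [3.132, 0.015, 0.342]
force: [0.5, 0.5, 0.9]
width: 42.6
gripper_force: 0.0
```

carry_out(deltas=[0,0,0,0,0,0.003,0,0,0,0,0,0,0,0])

```text
clock: 3.78
eef_pos: [409.8, 70.3, 21.2]
tool_rot: [3.132, 0.015, 0.342]
force: [0.1, -0.1, -0.6]
width: 42.7
gripper_force: 0.0
```

carry_out(deltas=[0,0,0,0,0,0.002,0,0,0,0,0,0,0,0])

```text
clock: 4.03
eef_pos: [409.3, 70.3, 18.8]
tool_rot: [3.133, 0.016, 0.342]
force: [0.1, 0.7, -0.5]
width: 42.7
gripper_force: 0.0
```

carry_out(deltas=[0,0,0,0.008,0,0,0,0,0,0,0.006,0,0.004,0,0,0,0,0,0,0.004,0,0,0,0,0,0,0,0])

```text
clock: 4.53
eef_pos: [421.9, 74.8, 10.0]
tool_rot: [3.133, 0.017, 0.342]
force: [-0.1, 0.1, -0.1]
width: 43.0
gripper_force: 0.0
```

carry_out(deltas=[0,0,0,0,0,0.003,0,0,0,0,0,0,0,0])

```text
clock: 4.78
eef_pos: [422.0, 74.8, 7.3]
tool_rot: [3.133, 0.017, 0.343]
force: [-0.3, 0.2, 1.0]
width: 43.0
gripper_force: 0.0
```

```bash
python3 - <<'E'
from h import *
s=ctrl.read_state();print(s["clock"],s["qpos"].round(3),s["eef_pos"],s["tool_rot"],s["width"],s["force"])
E
```

```text
4.775 [-0.049  0.785 -0.293  2.252  0.994  0.258 -2.47 ] [421.96443643  74.8263893    7.32455182] [3.13291101 0.01687576 0.34258382] 42.973475126002 [-0.2909793   0.24937944  0.97916057]
```

carry_out(deltas=[0,0,0,0,0,0.003,0,0,0,0,0,0,0,0])

```text
clock: 5.03
eef_pos: [422.1, 74.8, 4.3]
tool_rot: [3.133, 0.017, 0.343]
force: [0.4, 0.2, -0.7]
width: 42.8
gripper_force: 0.0
```

carry_out(deltas=[0,0,0,0,0,0.002,0,0,0,0,0,0,0,0])

```text
clock: 5.28
eef_pos: [422.1, 74.8, 2.4]
tool_rot: [3.133, 0.016, 0.342]
force: [0.6, -0.1, -0.2]
width: 42.5
gripper_force: 0.0
```

carry_out(deltas=[0,0,0,0,0,0.002,0,0,0,0,0,0,0,0])

```text
clock: 5.52
eef_pos: [422.1, 74.8, 0.4]
tool_rot: [3.133, 0.017, 0.342]
force: [0.4, -0.8, -0.3]
width: 42.7
gripper_force: 0.0
```

carry_out(deltas=[0,0,0,0,0,0.002,0,0,0,0,0,0,0,0])

```text
clock: 5.78
eef_pos: [422.2, 74.8, -1.5]
tool_rot: [3.133, 0.016, 0.342]
force: [0.1, 1.0, 0.9]
width: 42.5
gripper_force: 0.4
```

carry_out(deltas=[0,0,0,0,0,0.001,0,0,0,0,0,0,0,0])

```text
clock: 6.02
eef_pos: [422.3, 74.8, -1.7]
tool_rot: [3.133, 0.015, 0.343]
force: [-1.0, -0.4, 13.7]
width: 42.2
gripper_force: 6.5
```

carry_out(deltas=[0,0,0,0,0,0.001,0,0,0,0,0,0,0,0])

```text
clock: 6.28
eef_pos: [422.3, 74.9, -1.8]
tool_rot: [3.132, 0.014, 0.343]
force: [-2.4, -1.8, 26.2]
width: 42.8
gripper_force: 13.1
```

Touch shows the table at TCP z = -1.6. I'll lift 4 mm, then push forward while turning to the board's heading.

carry_out(deltas=[0,0,0,0,0,-0.002,0,0,0,0,0,0,-0.002,0,0,0,0,0.005,0,0,0,0,0,0,0.005,0,0,0,0,0,0,0.005,0,0,0,0,0,0,0,0,0,0])

```text
clock: 7.02
eef_pos: [436.8, 80.1, 0.1]
tool_rot: [3.133, 0.016, 0.342]
force: [-0.1, 0.2, 0.0]
width: 42.5
gripper_force: 0.0
```

carry_out(deltas=[0,0,1.9,0.006,-0.001,0,0,0,0,1.9,0.006,-0.001,0,0,0,0,1.9,0.006,-0.001,0,0,0,0,1.9,0.006,-0.001,0,0,0,0,1.9,0.006,-0.001,0,0,0,0,1.9,0.006,-0.001,0,0,0,0,1.9,0.006,-0.001,0,0,0,0,1.9,0.006,-0.001,0,0,0,0,0,0,0,0,0])

```text
clock: 8.15
eef_pos: [482.1, 98.6, -0.6]
tool_rot: [3.129, 0.012, 0.076]
force: [-0.2, -0.2, -0.1]
width: 42.9
gripper_force: 0.0
```

```bash
python3 - <<'E'
from h import *
s=ctrl.read_state();print(s["clock"],s["qpos"].round(3),s["eef_pos"],s["tool_rot"],s["width"],s["force"])
a=ctrl.get_image("top")[:,:,::-1];b=ctrl.get_image("side")[:,:,::-1]
f=lambda i:cv2.resize(i,(400,400),interpolation=cv2.INTER_CUBIC)
cv2.imwrite("pics/p2.png",np.hstack([f(a[180:320,210:350]),f(b[170:340,250:420])]))
E
```

```text
8.15 [-2.000e-03  8.440e-01 -3.980e-01  2.083e+00  8.640e-01  4.030e-01
 -2.596e+00] [482.11324475  98.60582287  -0.5561094 ] [3.12934842 0.01228717 0.07624765] 42.88896472985711 [-0.18497562 -0.20226835 -0.06813629]
```

View pics/p2.png

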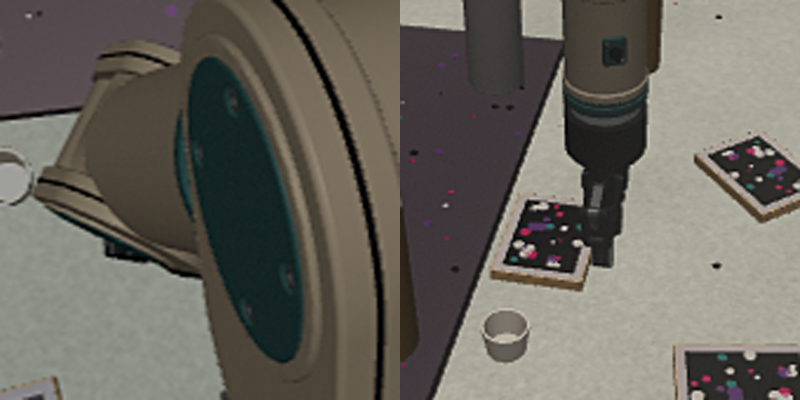

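The top view is blocked by the arm. In the side view the panel sits almost square in front of the fingers, with corners at about (289,286), (328,289) and (303,254) in full-image pixels.

```bash
python3 - <<'E'
from h import *
P=ray("side",[[289.1,285.6],[327.8,289],[302.7,253.7]],12);print(P.round(1))
R=np.array([[.9967,.0807],[-.0807,.9967]])
print("board frame",(R@(P[:,:2]-[597,70]).T).T.round(1), R@(np.array([482.1,98.6])-[597,70]))
# board near edge from side view: sample edge column crossings
im=cv2.imread("pics/side0.png");g=cv2.cvtColor(im,cv2.COLOR_BGR2GRAY)
for r in (215,225,235,310,330,345):
    d=np.diff(cv2.GaussianBlur(g,(3,3),0)[r,255:345].astype(int));u=255+int(d.argmax());p=ray("side",[[u,r]],0)[0];print(r,u,p.round(0),R@(p[:2]-[597,70]))
E
```

```text
[[574.2 172.7  12. ]
 [487.5 160.3  12. ]
 [579.4  56.5  12. ]]
board frame [[ -14.5  104.2]
 [-101.8   98.8]
 [ -18.6  -12. ]] [-112.21281   37.77805]
215 310 [ 617. -123.    0.] [   3.93258567 -194.32861526]
225 306 [613. -76.   0.] [   4.25202618 -146.37147262]
235 303 [607. -31.   0.] [   1.99777896 -101.51685951]
310 274 [585. 242.   0.] [  2.14001359 172.45485056]
330 267 [579. 299.   0.] [  0.68282161 230.13898647]
345 261 [576. 340.   0.] [  1.14350207 270.49746697]
```

carry_out(deltas=[0,0,0,-0.004,0,-0.001,0,0,0,0,0,-0.008,0,0,0,0,0,0.004,0,0,0,0,0,0,0.004,0,0,0,0,0,0,0.004,0,0,0,0,0,0,0.003,0,0,0,0,0,0,0,0,0,0])

```text
clock: 9.12
eef_pos: [492.0, 107.1, 0.1]
tool_rot: [3.129, 0.013, 0.076]
force: [0.2, -0.2, -1.2]
width: 42.8
gripper_force: 0.0
```

carry_out(deltas=[0,0,0,0.002,0,0,0,0,0,0,0.002,0,0,0,0,0,0,0,0,0,0])

```text
clock: 9.5
eef_pos: [493.3, 107.0, 0.0]
tool_rot: [3.128, 0.017, 0.078]
force: [-4.8, -0.1, 3.3]
width: 43.0
gripper_force: 2.7
```

carry_out(deltas=[0,0,0,0.002,0,0,0,0,0,0,0,0,0,0])

```text
clock: 9.75
eef_pos: [493.4, 107.0, -0.1]
tool_rot: [3.127, 0.02, 0.078]
force: [-9.1, -0.5, 7.8]
width: 42.5
gripper_force: 4.6
```

carry_out(deltas=[0,0,0,0.001,0,-0.004,0,0,0,0,0.001,0,-0.004,0,0,0,0,0.001,0,-0.004,0,0,0,0,0,0,0,0])

```text
clock: 10.25
eef_pos: [493.9, 106.5, 10.8]
tool_rot: [3.125, 0.025, 0.079]
force: [-12.3, -0.6, 0.5]
width: 42.5
gripper_force: 5.8
```

```bash
python3 - <<'E'
from h import *
b=ctrl.get_image("side")[:,:,::-1]
cv2.imwrite("pics/p3.png",cv2.resize(b[170:330,240:400],(600,600),interpolation=cv2.INTER_CUBIC))
E
```

```text
(no output)
```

View pics/p3.png

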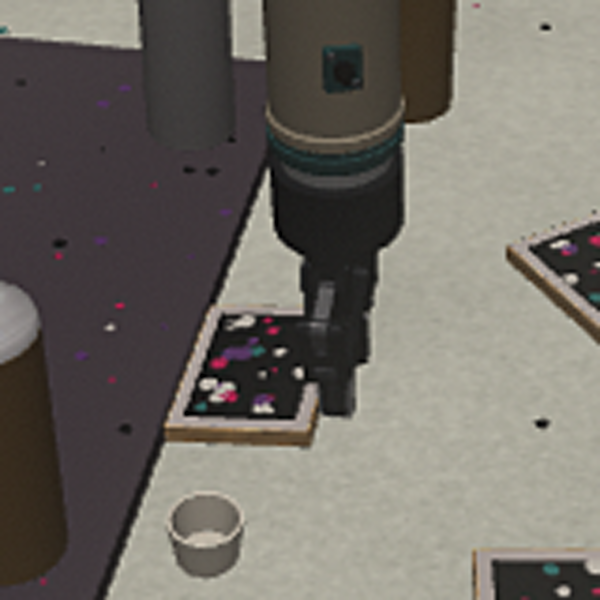

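The panel's far edge is now at the wall, with the far-left corner at (284,285) and the near-left corner at (325,284). I'll compare this with the projected flat and tilted positions.

```bash
python3 - <<'E'
from h import *
fl=ray("side",[[284.5,284.7]],12)[0];print(fl)
for y in (.06,.08,.1):
  for th in (0,4,7,10):
    t=np.radians(th);p=fl+90*np.array([-np.cos(t)*np.cos(y),-np.cos(t)*np.sin(y),np.sin(t)]);print(y,th,proj("side",p).round(1))
E
```

```text
[585.13277719 172.62276521  12.        ]
0.06 0 [[323.6 290.4]]
0.06 4 [[323.5 288.3]]
0.06 7 [[323.2 286.8]]
0.06 10 [[322.9 285.2]]
0.08 0 [[323.8 289.9]]
0.08 4 [[323.6 287.8]]
0.08 7 [[323.4 286.2]]
0.08 10 [[323.1 284.6]]
0.1 0 [[323.9 289.3]]
0.1 4 [[323.8 287.2]]
0.1 7 [[323.6 285.7]]
0.1 10 [[323.2 284.1]]
```

It is tilted about 8° and following the fingers, so I'll continue along the arc.

carry_out(deltas=[0,0,0,0.0015,0,-0.0075,0,0,0,0,0.0015,0,-0.006,0,0,0,0,0.002,0,-0.006,0,0,0,0,0,0,0,0])

```text
clock: 10.8
eef_pos: [497.1, 106.8, 30.2]
tool_rot: [3.124, 0.029, 0.079]
force: [-16.5, -0.8, 3.6]
width: 42.7
gripper_force: 8.2
```

```bash
python3 - <<'E'
from h import *
b=ctrl.get_image("side")[:,:,::-1]
cv2.imwrite("pics/p4.png",cv2.resize(b[170:330,240:400],(600,600),interpolation=cv2.INTER_CUBIC))
E
```

```text
(no output)
```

View pics/p4.png

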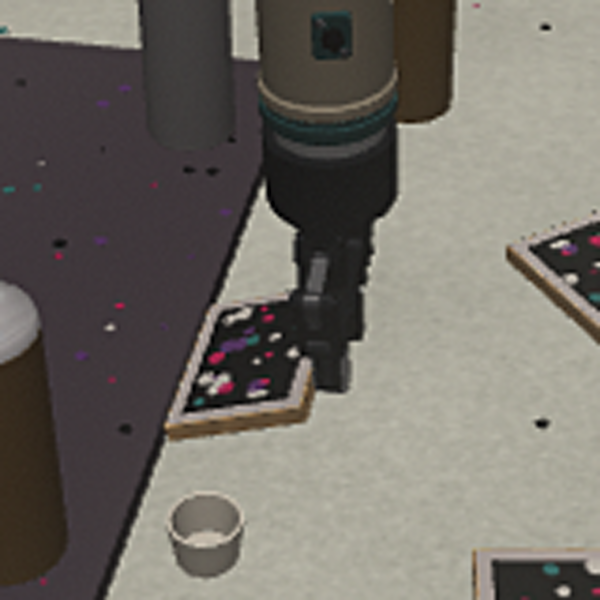

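The tilt is about 18° and the contact is holding. I'll continue.

carry_out(deltas=[0,0,0,0.003,0,-0.007,0,0,0,0,0.0035,0,-0.007,0,0,0,0,0.004,0,-0.0065,0,0,0,0,0,0,0,0])

```text
clock: 11.35
eef_pos: [505.5, 107.6, 50.7]
tool_rot: [3.123, 0.033, 0.079]
force: [-21.6, -1.7, 12.1]
width: 43.0
gripper_force: 12.2
```

```bash
cat > ed.py <<'E'
# low edge of panel: lowest wood/white pixels in side crop, tracked as silhouette of warm wood band
from h import *
b=ctrl.get_image("side")[:,:,::-1].copy();hsv=cv2.cvtColor(b,cv2.COLOR_BGR2HSV)
m=cv2.inRange(hsv,(8,70,60),(25,255,255));m[:,:270]=0;m[:255]=0;m[300:]=0;m[:,350:]=0
y,x=np.nonzero(m);print(len(x))
if len(x)>5:
    i=[x.argmin(),x.argmax()];print([(x[j],y[j]) for j in i], "top row at right",y[x>x.max()-3].min(), np.polyfit(x,y,1))
import sys;cv2.imwrite(sys.argv[1],cv2.resize(b[150:330,220:400],(600,600),interpolation=cv2.INTER_CUBIC))
E
python3 ed.py pics/p5.png
```

```text
206
[(np.int64(283), np.int64(283)), (np.int64(320), np.int64(267))] top row at right 261 [ -0.43287659 407.81580344]
```

carry_out(deltas=[0,0,0,0.004,0,-0.006,0,0,0,0,0.0045,0,-0.006,0,0,0,0,0.005,0,-0.0055,0,0,0,0,0,0,0,0])

```text
clock: 11.9
eef_pos: [523.3, 109.5, 69.5]
tool_rot: [3.124, 0.026, 0.079]
force: [-16.6, -3.3, 19.0]
width: 42.7
gripper_force: 12.5
```

```bash
python3 ed.py pics/p6.png
```

```text
205
[(np.int64(284), np.int64(284)), (np.int64(312), np.int64(259))] top row at right 255 [ -0.97205336 563.36233268]
```

View pics/p6.png

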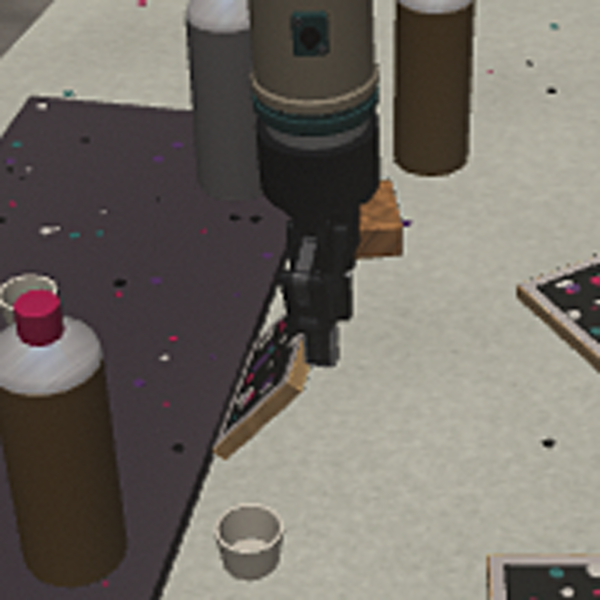

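The panel is tipped about 50° with its far edge seated at the board. I'll carry it further up, then push it over.

carry_out(deltas=[0,0,0,0.006,0,-0.005,0,0,0,0,0.0065,0,-0.0045,0,0,0,0,0.007,0,-0.0035,0,0,0,0,0,0,0,0])

```text
clock: 12.45
eef_pos: [549.7, 112.1, 83.9]
tool_rot: [3.127, 0.013, 0.077]
force: [-6.1, -4.1, 17.8]
width: 42.9
gripper_force: 9.6
```

```bash
python3 ed.py pics/p7.png
```

```text
183
[(np.int64(284), np.int64(285)), (np.int64(300), np.int64(255))] top row at right 255 [ -2.26923541 931.98222799]
```

Tilt is about 68°. From here it gets a plain level push towards the board.

carry_out(deltas=[0,0,0,0.006,0,0,0,0,0,0,0.007,0,0,0,0,0,0,0.007,0,0,0,0,0,0,0,0,0,0])

```text
clock: 13.0
eef_pos: [575.6, 114.1, 87.3]
tool_rot: [3.127, 0.001, 0.076]
force: [-1.6, -5.7, 33.1]
width: 42.8
gripper_force: 16.8
```

```bash
python3 ed.py pics/p8.png
```

```text
384
[(np.int64(282), np.int64(255)), (np.int64(299), np.int64(255))] top row at right 255 [ -0.67275144 462.01426906]
```

View pics/p8.png

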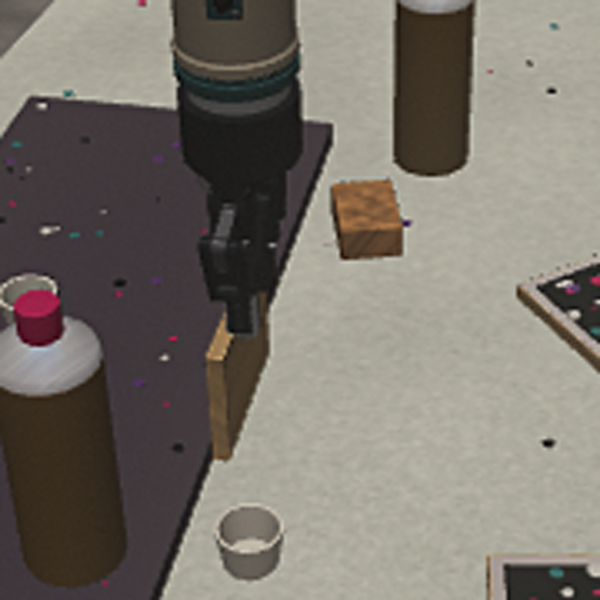

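The panel stands almost upright against the board edge, at (240,370) in the crop, with the fingertips on its top edge. Moving on forward should drag the top past vertical.

carry_out(deltas=[0,0,0,0.006,0,-0.002,0,0,0,0,0.006,0,0,0,0,0,0,0.006,0,0,0,0,0,0,0,0,0,0])

```text
clock: 13.55
eef_pos: [593.2, 116.1, 87.6]
tool_rot: [3.129, 0.002, 0.076]
force: [1.5, -3.1, 20.5]
width: 42.5
gripper_force: 10.3
```

```bash
python3 ed.py pics/p9.png; python3 - <<'E'
from h import *
b=cv2.imread("pics/p9.png");hsv=cv2.cvtColor(b,cv2.COLOR_BGR2HSV);m=cv2.inRange(hsv,(8,70,60),(25,255,255));m[:,:120]=0;m[:250]=0;m[:,300:]=0;m=cv2.morphologyEx(m,cv2.MORPH_OPEN,np.ones((5,5)))
for c in cv2.findContours(m,0,1)[0]:
    if cv2.contourArea(c)>200: print(cv2.boundingRect(c),cv2.approxPolyDP(c,8,True)[:,0].tolist())
E
```

```text
563
[(np.int64(274), np.int64(256)), (np.int64(301), np.int64(255))] top row at right 255 [4.84122950e-03 2.65756805e+02]
(179, 288, 94, 172) [[252, 288], [232, 290], [225, 344], [195, 320], [179, 355], [221, 459], [235, 457], [271, 358]]
```

The top edge moved another 18 mm or so with the fingers and is now past vertical. I'll keep going.

carry_out(deltas=[0,0,0,0.006,0,0,0,0,0,0,0.006,0,0,0,0,0,0,0.006,0,0,0,0,0,0,0.006,0,0,0,0,0,0,0,0,0,0])

```text
clock: 14.22
eef_pos: [611.5, 117.4, 82.4]
tool_rot: [3.129, 0.015, 0.077]
force: [-0.6, -0.2, -0.3]
width: 42.5
gripper_force: 0.0
```

```bash
cat > pc.py <<'E'
from h import *
import sys
b=ctrl.get_image("side")[:,:,::-1].copy();cv2.imwrite(sys.argv[1],cv2.resize(b[150:330,180:360],(600,600),interpolation=cv2.INTER_CUBIC))
hsv=cv2.cvtColor(b,cv2.COLOR_BGR2HSV);m=cv2.inRange(hsv,(8,60,60),(25,255,255));m[:,:255]=0;m[:225]=0;m[:,315:]=0;m[300:]=0;m=cv2.morphologyEx(m,cv2.MORPH_OPEN,np.ones((2,2)))
for c in cv2.findContours(m,0,1)[0]:
    if cv2.contourArea(c)>20: print(cv2.contourArea(c),cv2.approxPolyDP(c,2,True)[:,0].tolist())
E
python3 pc.py pics/p10.png
```

```text
1308.5 [[271, 249], [260, 279], [298, 284], [309, 248], [283, 245], [281, 252]]
```

```bash
python3 - <<'E'
from h import *
# invert assuming z=30 (back up)
for p in ray("side",[[260,279],[298,284],[309,248],[271,249]],30):
    print(p.round(1),(np.array([[.9967,.0807],[-.0807,.9967]])@(p[:2]-[598,70])).round(1))
E
```

```text
[636.6 187.6  30. ] [ 47.9 114.1]
[549.7 180.7  30. ] [-39.2 114.3]
[564.1  52.8  30. ] [-35.2 -14.4]
[651.1  80.5  30. ] [53.8  6.1]
```

carry_out(deltas=[0,0,0,0,0,-0.02,0,0,0,0,0,0,-0.03,0,0,0,0,-0.03,-0.001,0,0,0,0,0,-0.03,-0.001,0,0,0,0,0,-0.03,-0.002,0,0,0,0,0,0,0,0,0])

```text
clock: 15.02
eef_pos: [520.4, 115.3, 135.6]
tool_rot: [3.128, 0.014, 0.079]
force: [0.3, 0.5, -0.6]
width: 42.9
gripper_force: 0.0
```

```bash
python3 pc.py pics/p11.png
```

```text
1379.0 [[274, 244], [260, 279], [298, 284], [309, 248]]
```

View pics/p11.png

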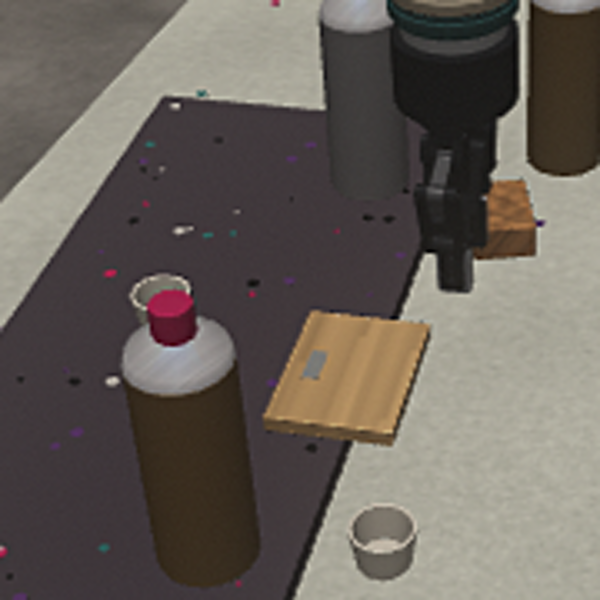

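The panel is flipped onto the board, bare back up, and still overhangs. Its top corners in the crop are (429,322), (395,432), (265,415) and (312,311).

```bash
python3 - <<'E'
from h import *
px=np.array([[429,322],[395,432],[265,415],[312,311]])*.3+[180,150]
for p in ray("side",px,30):
    print(p.round(1),(np.array([[.9967,.0807],[-.0807,.9967]])@(p[:2]-[598,70])).round(1))
E
```

```text
[566.4  47.7  30. ] [-33.3 -19.6]
[553.1 166.8  30. ] [-36.9 100.1]
[643.3 173.9  30. ] [53.5 99.9]
[653.   57.8  30. ] [ 53.8 -16.6]
```

carry_out(deltas=[0,0,0,0,0.01,0.03,0,0,0,0,0,0,0.03,0,0,0,0,0,0,0.03,0,0,0,0,0,0,0.0245,0,0,0,0,0,0,0,0])

```text
clock: 15.7
eef_pos: [521.8, 103.6, 18.8]
tool_rot: [3.128, 0.015, 0.077]
force: [-0.3, 0.3, -0.4]
width: 42.4
gripper_force: 0.0
```

carry_out(deltas=[0,0,0,0.01,0,0,0,0,0,0,0.01,0,0,0,0,0,0,0.006,0,0,0,0,0,0,0.006,0,0,0,0,0,0,0.006,0,0,0,0,0,0,0.006,0,0,0,0,0,0,0.006,0,0,0,0,0,0,0.006,0,0,0,0,0,0,0,0,0,0])

```text
clock: 16.82
eef_pos: [578.3, 108.2, 19.1]
tool_rot: [3.129, 0.012, 0.077]
force: [-0.5, 0.4, 0.0]
width: 42.8
gripper_force: 0.0
```

```bash
python3 pc.py pics/p12.png
```

```text
1019.0 [[263, 243], [256, 256], [256, 278], [286, 282], [289, 264], [284, 262], [281, 251], [284, 245]]
```

carry_out(deltas=[0,0,0,0.006,0,-0.001,0,0,0,0,0.006,0,0,0,0,0,0,0.006,0,0,0,0,0,0,0.006,0,0,0,0,0,0,0,0,0,0])

```text
clock: 17.5
eef_pos: [602.2, 110.0, 19.8]
tool_rot: [3.129, 0.012, 0.077]
force: [-0.5, 0.1, -0.0]
width: 42.9
gripper_force: 0.0
```

carry_out(deltas=[0,0,0,-0.01,0,0,0,0,0,0,-0.03,0,0,0,0,0,0,-0.04,0,0,0,0,0,0,0,0,-0.04,0,0,0,0,0,0,-0.05,0,0,0,0,0,0,-0.05,0,0,0,0,0,0,0,0])

```text
clock: 18.38
eef_pos: [525.0, 106.7, 164.4]
tool_rot: [3.13, 0.006, 0.077]
force: [-1.0, 0.3, -1.2]
width: 42.6
gripper_force: 0.0
```

```bash
sed -i 's/:255\]=0/:235]=0/;s/\[225\]/[215]/' pc.py; python3 pc.py pics/p13.png; python3 - <<'E'
from h import *
b=ctrl.get_image("side")[:,:,::-1].copy();hsv=cv2.cvtColor(b,cv2.COLOR_BGR2HSV)
m=cv2.inRange(hsv,(8,60,60),(25,255,255));m[:,:245]=0;m[:225]=0;m[:,315:]=0;m[300:]=0
m=cv2.morphologyEx(m,cv2.MORPH_OPEN,np.ones((3,3)));c=max(cv2.findContours(m,0,1)[0],key=cv2.contourArea)
R=np.array([[.9967,.0807],[-.0807,.9967]])
for z in (18,30):
    for q in cv2.approxPolyDP(c,2,True)[:,0]: print(z,q,(R@(ray("side",q,z)[0,:2]-[598,70])).round(1))
# board near edge in same view, either side of panel
g=cv2.GaussianBlur(cv2.cvtColor(b,cv2.COLOR_BGR2GRAY),(3,3),0).astype(int)
for r in (225,235,310,330,345):
    d=np.diff(g[r,255:345]);u=255+int(d.argmax());print(r,u,(R@(ray("side",[[u,r]],0)[0,:2]-[598,70])).round(1))
E
```

```text
1044.5 [[253, 242], [249, 249], [251, 255], [254, 252], [258, 254], [252, 262], [254, 278], [275, 281], [288, 246]]
18 [252 241] [114.7 -30.4]
18 [248 250] [113.1   5.9]
18 [257 253] [87.9 13. ]
18 [251 261] [92.9 44.6]
18 [253 277] [70.6 98. ]
18 [274 280] [20.8 98.9]
18 [287 245] [ 24.4 -30.8]
30 [252 241] [108.7 -15.7]
30 [248 250] [107.1  20. ]
30 [257 253] [82.4 27. ]
30 [251 261] [87.2 58.1]
30 [253 277] [ 65.3 110.7]
30 [274 280] [ 16.3 111.5]
30 [287 245] [ 19.9 -16.1]
225 306 [   3.3 -146.3]
235 303 [   1.  -101.4]
310 274 [  1.1 172.5]
330 267 [ -0.3 230.2]
345 261 [1.000e-01 2.706e+02]
```

The near edge sits about 18 mm inside the board edge. The depth across reads 89 mm, so the panel is lying flat, and the hand is clear. I'll hand it in.

```bash
python3 -c "
from cell import ctrl
print(ctrl.finish_job())"
```

```text
the job is handed in; nothing more can be done
None
```

The panel was tipped up against the board's near edge, flipped picture down, and pushed on until it lay flat on the board about 18 mm inside the edge by the last side view; the job is handed in (about 18.5 s on the clock, no verdict returned), and I did not re-measure the cans, cups, tape and block, though the hand stayed clear of them.

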